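# Close the sole-sample tray with its tuck-under cover

## Robot

A 6-joint arm with a two-finger parallel gripper is mounted at the origin on the work surface. World frame = base frame: x ahead of the robot, y to its left, z up, the work surface at z = 0. Lengths are in m, angles in degrees, forces in N, time in s.
With the tool pointing down it reaches from about 0.4 to 0.825 m from the base axis. Payload 7 kg.
Tool frame: the origin (TCP) lies midway between the tips of the shut fingers; the grasp point (between the pads) lies 19 mm behind it; z points along the fingers, y is the line along which they close (so a half turn about z gives the same grasp; the last joint's range is limited). The gripper opens to 88 mm and grips with 3 to 60 N. Pads are 19 mm wide; open, the fingers measure 130 mm over their backs; the gripper's body (78 mm by 193 mm) begins 47 mm behind the grasp point.
Start: joints at [-58.092, 20.546, 0.682, 0, -70.136, -16.507], TCP at [0.179, -0.651, 0.227] pointing down, gripper open.
Joint ranges: [-176.03, 176.03], [-82.01, 121.73], [-58.28, 71.71], [-173.87, 95.51], [-174.79, -0.11], [-173.66, 173.66]. Speed limits (degrees/s): [136.94, 136.94, 172.46, 180, 180, 180].

## Interface

Orientations are given as [roll, pitch, yaw] about the fixed x, y, z axes, in that order (R = Rz(yaw) Ry(pitch) Rx(roll)).
In Python, from plant import telemetry, viewer, workorder gives the robot as it stands. The module is installed in compiled form; this text tells all that it offers.
- The arm moves only by the tool carry_out, never from a script. Its argument "rows" is a list of rows, each a list of 6 numbers: the shift along the tool's x, y, z in m, then the turn, a rotation vector about the tool's x, y, z in rad. In form: [[tx, ty, tz, ax, ay, az], ...]. A call has 1 to 8 rows; each row is the pose to reach, as a shift and turn from the pose commanded when the call began, along the tool's axes at that moment; what a row does not reach only later rows make up. A row lasts 1/8 s, in which the tool goes at most 62.5 mm and 10.7 degrees, less where a joint would pass 70% of its speed; a pose out of reach is approached as far as the arm can. A call with a gripper value outside its range is refused whole. "grip" is the gripper's target within -1 to 1 (fully open at 1, half-way at 0, shut at -1), set as the call begins (left out, the last holds). The fingers move at their own pace and stop on an object; the grip force is fixed at half the most. Time passes only in rows, so rows that repeat a pose let the fingers close. It gives the time, the measured TCP pose, the force, the opening and the grip force at its end, in the units of the state.
- telemetry.get_obs(): the state, without advancing time (a new reading comes with each control period).
- viewer.snapshot(name): name is "scene" or "top"; returns the picture (480x640x3 uint8, red, green, blue); there is no depth.
- viewer.camera_info(name): a dict with "intrinsics" (3x3 intrinsics, pixels), "extrinsics" (4x4, takes a point from camera to world coordinates). Camera axes: x right, y down, z forward; pixel columns grow to the right and rows downward; lengths in m; the calibration is good to about 2 mm. A picture is of the moment at which its call begins. camera_info takes no time and is no camera call.
- workorder.close_job(): hands the job in; it is judged then, once.
The state is a dict: "clock": time; "joint_pos": joint angles; "qvel": joint speeds; "tau": joint torques, N m; "tool_pos": TCP position; "orientation": TCP orientation; "force": force on the tool from outside, world axes, zero at the start; "moment": the same for the moment, N m; "opening": finger opening in m; "gripper_force": force on a finger pad.
Only numpy, scipy, OpenCV 4.12 (cv2) and the standard library are available. Lean on these libraries where they do the work, as an engineer would, in place of code of your own. Each camera call takes 0.05 s, during which the arm holds its last target. There are 200 camera calls.

## Task

Close the grey sample tray with the cover that fits it, the wide rectangular one: tilt it, tuck one short edge under the tray's overhanging lip, then lower the other end so that the cover lies flat, fully home in the recess over the sole sample, and let go. Leave the long narrow cover and the round cover where they are.

Things in the scene. Friction and masses are not known exactly. Their poses are not given: they have to be found in the camera images.
- tray: Fixed grey tray, 164 (x) x 124 (y) mm. Origin: on the table under its centre, z up. Recess 140 (x) x 100 (y), centred; its floor (ledge round a sunken brown sole sample) is 14 mm above the table. Walls 12 thick, tops at 32 mm on +x, +y, -y. At the -x end (robot's side) a lip 8 thick overhangs the recess from wall face x = -70 to x = -40 mm, underside at 38 mm, top 46 mm.
- cover: Cover that fits: loose flat aluminium rectangle 120 (x) x 80 (y) x 8 mm, about 0.26 kg, black upright grip rib centred on top: 30 long (x), 12 thick (y, pinch here), from 8 to 48 mm above the underside. Starts flat on the table. Origin: centre of underside, z up; +x starts pointing away from the robot. Ends alike: either short edge may go under the lip.
- strip_cover: Bystander: cover of the same make for another tray, long and narrow, 155 mm (x) by 46 mm (y) by 8 mm, same black rib. Loose. Origin: centre of the underside.
- round_cover: Bystander: round cover of the same make, 92 mm in diameter, 8 mm thick, same black rib. Loose. Origin: centre of the underside.
Mind the look-alikes: they are no part of the job. Leave any orange or yellow look-alike of the tray alone.

How it is judged:
By the outcome, as a careful person would: the job done as asked, in the order asked, and still so for the second after the job is handed in, with the robot touching nothing.
It also fails if it takes over 35 s, if anything falls off the work surface, if the arm or the gripper's body presses on something with over 40 N, if the wrist force passes 120 N, or if a joint passes its speed limit or range.

## Working session

There is one attempt and no reset: what is moved stays moved. The work goes in short steps, Python scripts to look and compute and a tool call to move; the robot and the scene stay as the last step left them, time stands still between calls to the robot, and variables do not carry over. Pictures are saved under pics/ and viewed, at most 10 in all, crops included, and the job is handed in when it is done.

Besides the shell and the picture viewer there is one more tool, called after "Request:" by a JSON object that holds its "method" and its "body". carry_out: Moves the arm, as the interface text tells. Its arguments: {"type":"object","properties":{"rows":{"type":"array"},"grip":{"type":"number"}},"required":["rows"]}

```bash
mkdir -p pics
python3 - <<'E'
from plant import telemetry, viewer
import cv2
for n in("scene","top"):
    cv2.imwrite(f"pics/{n}0.png",viewer.snapshot(n)[:,:,::-1]); i=viewer.camera_info(n); print(i)
print(telemetry.get_obs())
E
```

```text
{'intrinsics': array([[458.48570616,   0.        , 323.64263633],
       [  0.        , 458.48570616, 236.96975847],
       [  0.        ,   0.        ,   1.        ]]), 'extrinsics': array([[-0.64808316,  0.56223684, -0.51369052,  0.98730048],
       [ 0.76155433,  0.47417696, -0.44180449,  0.46323108],
       [-0.00481855, -0.67752929, -0.73548   ,  0.85082399],
       [ 0.        ,  0.        ,  0.        ,  1.        ]])}
{'intrinsics': array([[581.0092038 ,   0.        , 316.98920343],
       [  0.        , 581.0092038 , 232.98896401],
       [  0.        ,   0.        ,   1.        ]]), 'extrinsics': array([[ 0.00305709, -0.9862129 ,  0.16545322,  0.15931819],
       [-0.99982051, -0.006108  , -0.01793405,  0.00920876],
       [ 0.01869738, -0.1653687 , -0.98605456,  1.42232856],
       [ 0.        ,  0.        ,  0.        ,  1.        ]])}
{'clock': 0.1, 'joint_pos': array([-5.80921601e+01,  2.05862375e+01,  6.36916128e-01, -1.92367003e-02,
       -7.01380856e+01, -1.65056766e+01]), 'qvel': array([ 0.00083651, -0.21205687,  0.10963504,  0.06533792,  0.03659807,
        0.01040773]), 'tau': array([-3.44963664e-03, -5.84161341e+01,  2.93748182e+01,  7.01553985e+00,
        1.01635771e-02, -6.36608070e-05]), 'tool_pos': array([ 0.17910686, -0.65031008,  0.22570802]), 'orientation': array([ 1.79911057e+02, -7.49625200e-03, -1.64604380e+02]), 'force': array([-0.26964699,  0.86808648, -0.26888726]), 'moment': array([-0.02020793,  0.00043433, -0.00660395]), 'gripper_force': 0.0, 'opening': 0.08732610591867646}
```

View pics/top0.png

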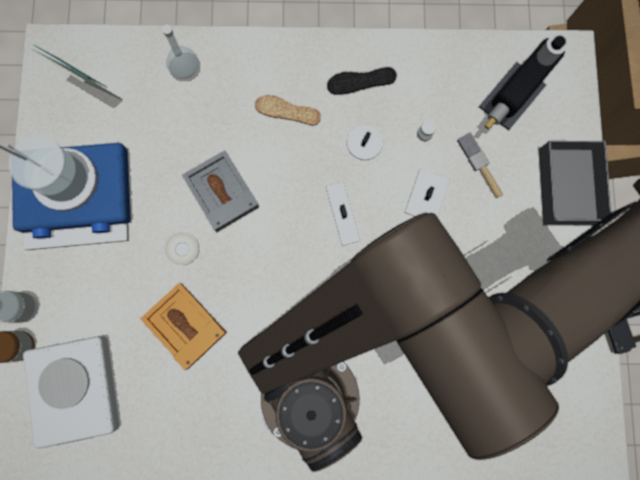

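View pics/scene0.png

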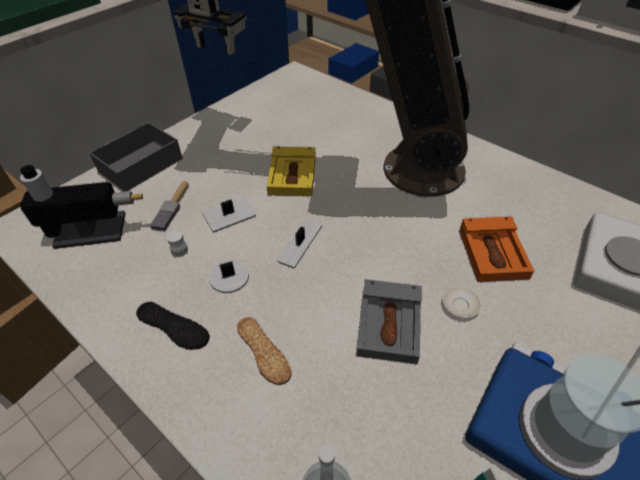

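The top image shows the wide white cover near (427,195), the strip near (343,213) and the round cover near (365,142). The grey tray is near (221,190). The orange tray (183,325) and the yellow tray (scene 292,170) are look-alikes. My choice is the wide cover at scene (229,213) and the grey tray at scene (390,320). A close crop will check that.

Run:
```python
import cv2,numpy as np
t=cv2.imread("pics/top0.png");s=cv2.imread("pics/scene0.png")
def c(im,x,y,w,h,k): return cv2.resize(im[y:y+h,x:x+w],None,fx=k,fy=k,interpolation=cv2.INTER_CUBIC)
a=np.hstack([c(t,172,142,100,100,4),c(t,390,160,100,100,4)])
b=np.hstack([c(s,345,270,100,100,4)[:400],c(s,185,180,100,100,4)])
cv2.imwrite("pics/c1.png",a);cv2.imwrite("pics/c2.png",b)
```

```text
(no output)
```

View pics/c1.png

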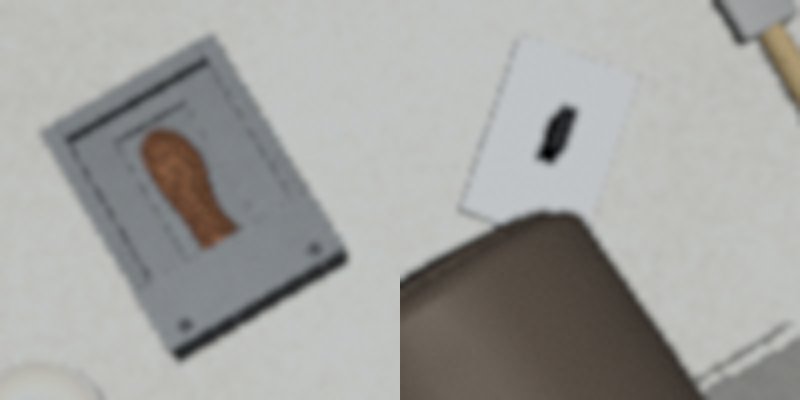

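View pics/c2.png

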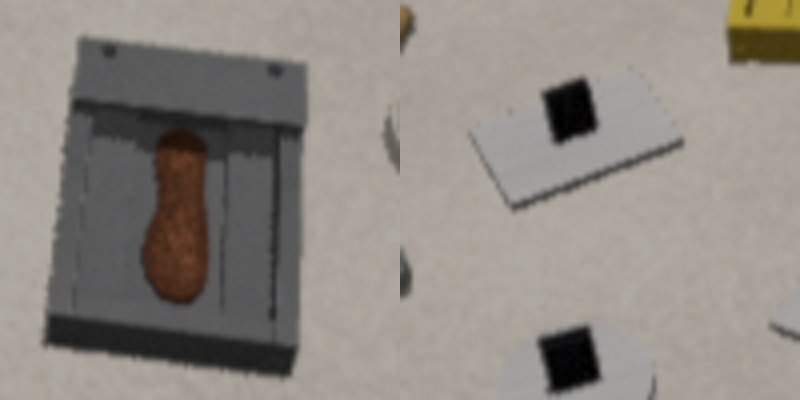

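```bash
cat > h.py <<'E'
import numpy as np, cv2
from scipy.optimize import least_squares
from plant import viewer
cams={n:viewer.camera_info(n) for n in("top","scene")}
def proj(n,P):
    i=cams[n];E=np.linalg.inv(i['extrinsics']);p=np.atleast_2d(P)@E[:3,:3].T+E[:3,3]
    q=p@i['intrinsics'].T;return q[:,:2]/q[:,2:]
def crop(pts,ox,oy,k): return (np.array(pts,float)+.5)/k-.5+[ox,oy]
def fit(sets,x0):
    def r(x):
        c,s=np.cos(x[2]),np.sin(x[2]);o=[]
        for n,L,px in sets:
            L=np.array(L,float)/1e3
            W=np.c_[x[0]+c*L[:,0]-s*L[:,1],x[1]+s*L[:,0]+c*L[:,1],L[:,2]]
            o.append((proj(n,W)-px).ravel())
        return np.concatenate(o)
    s=least_squares(r,x0);return s.x,np.round(s.fun,1)
E
python3 - <<'E'
from h import *
tt=("top",[(82,62,32),(82,-62,32),(-82,-62,46),(-82,62,46)],crop([(42,130),(213,35),(348,254),(178,352)],172,142,4))
ts=("scene",[(-82,-62,46),(-82,62,46),(82,-62,32),(82,62,32)],crop([(80,38),(307,64),(48,316),(298,347)],345,270,4))
ct=("top",[(60,40,8),(60,-40,8),(-60,40,8)],crop([(120,35),(240,76),(60,209)],390,160,4))
cs=("scene",[(60,-40,8),(60,40,8),(-60,40,8),(-60,-40,8)],crop([(70,132),(113,203),(283,138),(232,66)],185,180,4))
for nm,a,b,g in(("tray",tt,ts,(.5,.25,.5)),("cover",ct,cs,(.5,-.25,-.3))):
    for S in([a],[b],[a,b]):
        x,f=fit(S,g);print(nm,np.round([x[0],x[1],np.degrees(x[2])],4),f)
E
```

```text
tray [ 0.4977  0.22   31.8334] [-0.1  1.   1.  -0.5  0.6 -1.2 -1.5  0.7]
tray [ 0.5     0.2253 31.7259] [-0.2 -0.3 -0.  -0.1 -0.2 -0.2  0.5  0.5]
tray [ 0.4987  0.223  31.8113] [-1.3  0.6 -0.2 -0.9 -0.6 -1.7 -2.7  0.2 -0.8 -1.1 -0.7 -1.  -0.7 -1.3
 -0.2 -0.7]
cover [  0.4942  -0.2925 -19.5946] [-0.1 -0.2  0.   0.1  0.   0.1]
cover [  0.4946  -0.29   -18.4124] [-0.8 -0.4 -0.1  0.7  0.4 -0.4  0.5  0. ]
cover [  0.4941  -0.2916 -19.2051] [-0.6 -0.1 -0.5 -0.  -0.3  0.3 -0.9 -1.  -0.7  0.2  0.  -0.5  0.5 -0.2]
```

```bash
cat >> h.py <<'E'
from scipy.spatial.transform import Rotation as Ro
from plant import telemetry
def delta(targets):
    """targets: list of (pos, R) -> row from measured pose"""
    o=telemetry.get_obs();R=Ro.from_euler('xyz',o['orientation'],degrees=True)
    for p,T in targets:
        print(np.round(np.r_[R.inv().apply(np.array(p)-o['tool_pos']),(R.inv()*T).as_rotvec()],4).tolist())
down=lambda yaw:Ro.from_euler('xyz',[180,0,yaw],degrees=True)
def show():
    o=telemetry.get_obs()
    for k in('clock','tool_pos','orientation','force','opening','gripper_force'):print(k,np.round(o[k],4))
E
python3 - <<'E'
from h import *
delta([([.4942,-.2913,.15],down(160.8)),([.4942,-.2913,.014],down(160.8))])
E
```

```text
[-0.3991, 0.2624, 0.0761, 0.0015, -0.0006, 0.6038]
[-0.3991, 0.2621, 0.2121, 0.0015, -0.0006, 0.6038]
```

Request:
{"method": "carry_out", "body": {"rows": [[-0.399,0.262,0.03,0.0015,0,0.604],[-0.399,0.262,0.03,0.0015,0,0.604],[-0.399,0.262,0.03,0.0015,0,0.604],[-0.399,0.262,0.03,0.0015,0,0.604],[-0.399,0.262,0.06,0.0015,0,0.604],[-0.399,0.262,0.076,0.0015,0,0.604],[-0.399,0.262,0.076,0.0015,0,0.604],[-0.399,0.262,0.076,0.0015,0,0.604]], "grip": 1}}

```text
clock: 1.1
tool_pos: [0.4953, -0.2903, 0.15]
orientation: [-179.9, 0.0, 160.8]
force: [1.0, -1.1, -0.7]
opening: 0.0878
gripper_force: 0.0
```

Request:
{"method": "carry_out", "body": {"rows": [[0,0,0,0,0,0],[0,0,0,0,0,0],[0,0,0,0,0,0]]}}

```text
clock: 1.48
tool_pos: [0.4938, -0.293, 0.1508]
orientation: [-179.9, 0.0, 160.7]
force: [0.2, -0.9, 0.6]
opening: 0.0877
gripper_force: 0.0
```

Run:
```python
from h import *
show()
delta([([.4942,-.2913,.15],down(160.8)),([.4942,-.2913,.014],down(160.8))])
cv2.imwrite("pics/top1.png",viewer.snapshot("top")[:,:,::-1])
s=viewer.snapshot("scene")[:,:,::-1]
t=cv2.imread("pics/top1.png")
c=lambda im,x,y,k:cv2.resize(im[y:y+100,x:x+100],None,fx=k,fy=k,interpolation=cv2.INTER_CUBIC)
cv2.imwrite("pics/c3.png",np.hstack([c(t,172,142,4),c(s,185,160,4)]))
```

```text
clock 1.475
tool_pos [ 0.4938 -0.293   0.1508]
orientation [-1.799192e+02  4.160000e-02  1.607267e+02]
force [ 0.174  -0.8766  0.6263]
opening 0.0877
gripper_force 0.0
[0.0002, 0.0017, 0.0008, -0.0014, 0.0007, -0.0013]
[0.0003, 0.0019, 0.1368, -0.0014, 0.0007, -0.0013]
```

View pics/c3.png

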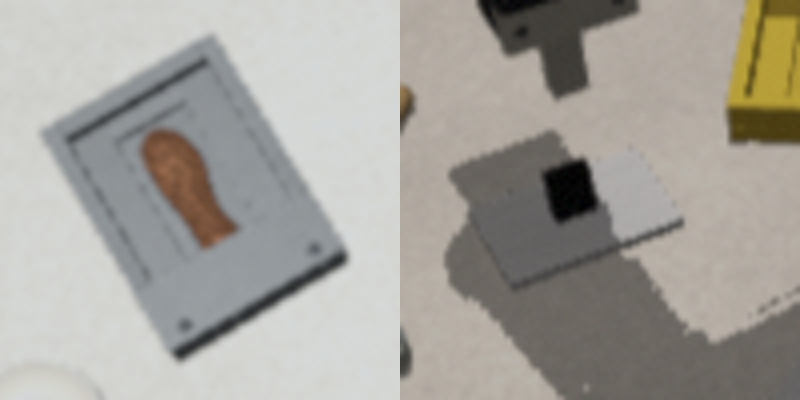

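The crop shows the wide cover with its rib at crop (570,190), and the open gripper aligned above it. I descend, then close.

Request:
{"method": "carry_out", "body": {"rows": [[0,0.001,0.05,-0.0014,0,0],[0,0.0015,0.09,-0.0014,0,0],[0,0.002,0.12,-0.0014,0,0],[0,0.002,0.137,-0.0014,0,0],[0,0.002,0.137,-0.0014,0,0]]}}

```text
clock: 2.2
tool_pos: [0.4942, -0.2909, 0.0129]
orientation: [-180.0, -0.1, 160.7]
force: [0.2, -0.3, 0.5]
opening: 0.0873
gripper_force: 0.0
```

Request:
{"method": "carry_out", "body": {"rows": [[0,0,0,0,0,0],[0,0,0,0,0,0],[0,0,0,0,0,0],[0,0,0,0,0,0],[0,0,0,0,0,0],[0,0,0,0,0,0]], "grip": -1}}

```text
clock: 2.95
tool_pos: [0.4949, -0.2905, 0.0135]
orientation: [-180.0, 0.0, 160.8]
force: [-0.5, 0.0, -0.3]
opening: 0.0331
gripper_force: 0.0
```

Run:
```python
from h import *
show()
tt=("top",[(82,62,32),(82,-62,32),(-82,-62,46),(-82,62,46)],crop([(42,130),(213,35),(345,249),(173,346)],172,142,4))
ts=("scene",[(-82,-62,46),(-82,62,46),(82,-62,32),(82,62,32)],crop([(80,38),(307,64),(48,316),(298,347)],345,270,4))
for S in([tt],[tt,ts]):
    x,f=fit(S,(.5,.22,.5));print(x[:2],np.degrees(x[2]),f)
```

```text
clock 2.95
tool_pos [ 0.4949 -0.2905  0.0135]
orientation [-1.799995e+02  2.140000e-02  1.607962e+02]
force [-0.4874  0.035  -0.2936]
opening 0.0331
gripper_force 0.0
[0.49943305 0.22128133] 31.641778634779726 [-0.5  0.2  0.6 -1.1  0.8 -0.6 -0.9  1.4]
[0.49961021 0.22361031] 31.72483920618934 [-1.5  0.2 -0.4 -1.2 -0.2 -0.7 -1.8  1.3 -0.8 -0.8 -0.6 -0.6 -0.8 -0.9
 -0.2 -0.2]
```

Request:
{"method": "carry_out", "body": {"rows": [[0,0,0,0,0,0],[0,0,0,0,0,0],[0,0,0,0,0,0],[0,0,0,0,0,0],[0,0,0,0,0,0]]}}

```text
clock: 3.58
tool_pos: [0.4949, -0.2906, 0.0135]
orientation: [-180.0, 0.0, 160.8]
force: [-1.3, -0.9, -0.9]
opening: 0.0116
gripper_force: 30.0
```

Request:
{"method": "carry_out", "body": {"rows": [[0,0,-0.03,0,0,0],[0,0,-0.08,0,0,0],[0,0,-0.14,0,0,0],[0,0,-0.16,0,0,0],[0,0,-0.16,0,0,0]]}}

```text
clock: 4.2
tool_pos: [0.4956, -0.2904, 0.1749]
orientation: [180.0, 0.2, 160.8]
force: [-0.5, -0.9, -3.3]
opening: 0.0117
gripper_force: 30.0
```

```bash
cat >> h.py <<'E'
TX=np.array([.4996,.2240]);TY=31.7
def tray_pose(xe,ze,th,hold):
    """lower -x edge of cover at tray (xe,ze) mm, tilt th deg (+x end up); hold=(dx,dz) mm TCP in cover frame"""
    T=Ro.from_euler('z',TY,degrees=True)
    C=T*Ro.from_euler('y',-th,degrees=True)
    p=T.apply([xe/1e3,0,ze/1e3])+C.apply([.06+hold[0]/1e3,hold[2]/1e3 if len(hold)>2 else 0,hold[1]/1e3])
    p[:2]+=TX
    return p,C*Ro.from_euler('xyz',[180,0,180],degrees=True)
E
python3 - <<'E'
from h import *
show()
s=viewer.snapshot("scene")[:,:,::-1]
cv2.imwrite("pics/c4.png",cv2.resize(s[80:280,130:330],None,fx=3,fy=3,interpolation=cv2.INTER_CUBIC))
h=(0,14)
delta([tray_pose(-30,80,0,h),tray_pose(-30,80,20,h)])
E
```

```text
clock 4.2
tool_pos [ 0.4956 -0.2904  0.1749]
orientation [179.9594   0.2033 160.793 ]
force [-0.478  -0.8541 -3.3215]
opening 0.0117
gripper_force 29.9985
[0.1457, 0.5103, 0.0794, 0.0005, 0.0007, -0.8888]
[0.151, 0.5038, 0.0597, -0.1546, -0.3249, -0.8796]
```

View pics/c4.png

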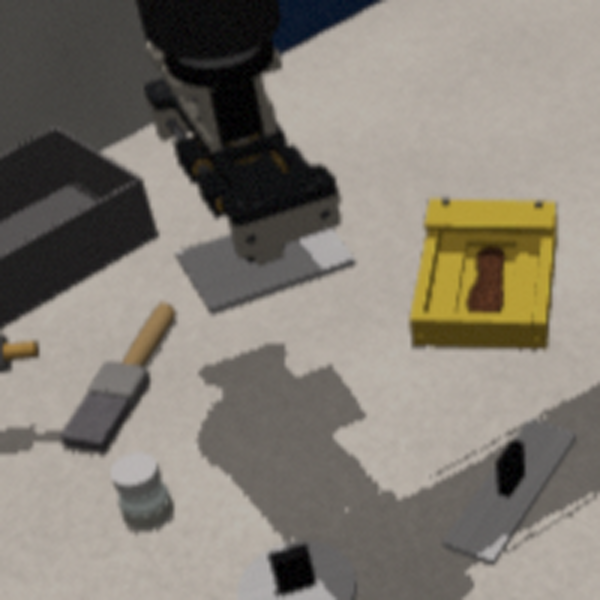

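The cover is held level at crop corners (178,257), (212,305) and (354,260). The bystanders are untouched.

Request:
{"method": "carry_out", "body": {"rows": [[0.01,0.04,0,0,0,-0.08],[0.03,0.1,0,0,0,-0.2],[0.045,0.16,0,0,0,-0.32],[0.06,0.21,0,0,0,-0.44],[0.075,0.265,0,0,0,-0.56],[0.095,0.32,0,0,0,-0.68],[0.11,0.375,0,0,0,-0.8],[0.12,0.42,0,0,0,-0.889]]}}

```text
clock: 5.25
tool_pos: [0.5184, 0.1473, 0.1712]
orientation: [-180.0, -0.2, -148.0]
force: [1.2, -0.2, -2.7]
opening: 0.0118
gripper_force: 30.0
```

Run:
```python
from h import *
show()
x,f=fit([("scene",[(60,-40,169.4),(60,40,169.4),(-60,40,169.4)],crop([(178,257),(212,305),(354,260)],130,80,3))],(.495,-.29,-.34))
d=x[:2]-[.4956,-.2904];a=x[2];print(x,f,'along',d@[np.cos(a),np.sin(a)],'across',d@[-np.sin(a),np.cos(a)],np.degrees(a))
h=(0,14)
delta([tray_pose(-30,80,0,h),tray_pose(-30,80,20,h)])
```

```text
clock 5.25
tool_pos [0.5184 0.1473 0.1712]
orientation [-179.9982   -0.1888 -148.0294]
force [ 1.1895 -0.1986 -2.7196]
opening 0.0118
gripper_force 29.998
[ 0.49538105 -0.28690793 -0.3344016 ] [-0.7 -1.4 -0.2  1.6  0.9 -0.5] along -0.0013529304481281427 across 0.003226773919847895 -19.159800465291678
[-0.0549, 0.0748, 0.077, -0.0, -0.0033, 0.0047]
[-0.0465, 0.0749, 0.0574, 0.0008, -0.3524, 0.0047]
```

Request:
{"method": "carry_out", "body": {"rows": [[-0.03,0.05,0.01,0,-0.1,0.004],[-0.046,0.075,0.02,0,-0.2,0.004],[-0.046,0.075,0.04,0,-0.3,0.004],[-0.046,0.075,0.057,0,-0.352,0.004],[-0.046,0.075,0.057,0,-0.352,0.004],[-0.046,0.075,0.057,0,-0.352,0.004],[-0.046,0.075,0.057,0,-0.352,0.004]]}}

```text
clock: 6.12
tool_pos: [0.5206, 0.2344, 0.1173]
orientation: [180.0, 20.2, -148.5]
force: [-0.6, -0.3, -2.2]
opening: 0.0118
gripper_force: 30.0
```

Run:
```python
from h import *
show()
s=viewer.snapshot("scene")[:,:,::-1]
cv2.imwrite("pics/c5.png",cv2.resize(s[200:380,310:490],None,fx=3.3,fy=3.3,interpolation=cv2.INTER_CUBIC))
h=(0,14)
for a in [(-30,80,20),(-34,40,20),(-36,24,20),(-45,20,20),(-55,17,18),(-62,15,15)]:
    delta([tray_pose(*a,h)])
# predicted pixel positions of cover top corners at current measured pose
o=telemetry.get_obs();R=Ro.from_euler('xyz',o['orientation'],degrees=True)
C=R*Ro.from_euler('xyz',[180,0,180],degrees=True)
P=[o['tool_pos']+C.apply([x,y,-.006]) for x in(-.06,.06) for y in(-.04,.04)]
print(((proj("scene",P)-[310,200]+.5)*3.3-.5).round())
```

```text
clock 6.125
tool_pos [0.5206 0.2344 0.1173]
orientation [ 179.965    20.2357 -148.5247]
force [-0.5585 -0.3062 -2.2449]
opening 0.0118
gripper_force 29.9987
[0.0027, 0.0022, 0.0028, -0.0007, 0.0042, -0.0038]
[0.0203, 0.0021, 0.039, -0.0007, 0.0042, -0.0038]
[0.0277, 0.0021, 0.0533, -0.0007, 0.0042, -0.0038]
[0.0376, 0.0021, 0.0539, -0.0007, 0.0042, -0.0038]
[0.0476, 0.002, 0.0554, -0.0006, 0.0391, -0.0038]
[0.0543, 0.002, 0.058, -0.0005, 0.0915, -0.0038]
[[208. 284.]
 [338. 300.]
 [197. 402.]
 [343. 421.]]
```

View pics/c5.png

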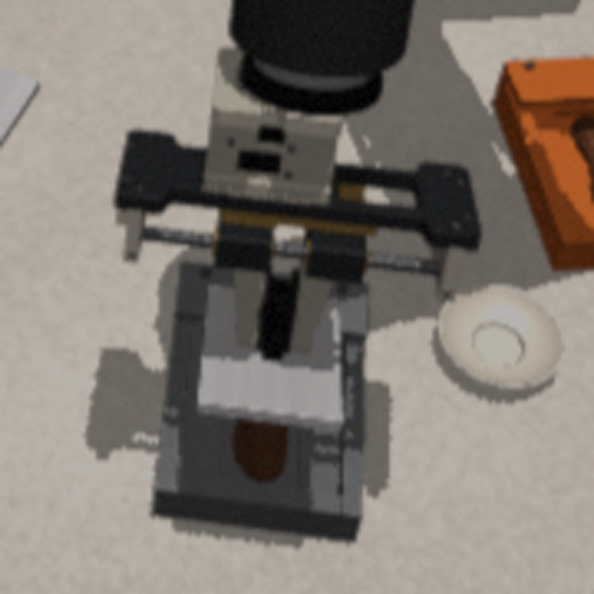

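The cover is tilted and centred over the grey tray, with its raised edge at crop (197,402)–(343,421), as predicted. Next it goes down in front of the lip.

Request:
{"method": "carry_out", "body": {"rows": [[0.012,0.002,0.02,0,0.004,-0.004],[0.018,0.002,0.039,0,0.004,-0.004],[0.022,0.002,0.051,0,0.004,-0.004],[0.022,0.002,0.052,0,0.004,-0.004],[0.022,0.002,0.052,0,0.004,-0.004]]}}

```text
clock: 6.8
tool_pos: [0.5169, 0.2336, 0.0603]
orientation: [-179.9, 20.0, -148.3]
force: [-1.3, 0.2, -2.4]
opening: 0.0117
gripper_force: 30.0
```

Run:
```python
from h import *
show()
h=(0,13.5)
for a in [(-32,24,20),(-45,20,20),(-55,18,18),(-62,17,15),(-62,16,10),(-62,15.5,5),(-62,15,0)]:
    delta([tray_pose(*a,h)])
```

```text
clock 6.8
tool_pos [0.5169 0.2336 0.0603]
orientation [-179.9061   19.968  -148.2878]
force [-1.3257  0.2433 -2.4403]
opening 0.0117
gripper_force 29.9986
[0.001, 0.0009, 0.0029, -0.0016, -0.0006, 0.0002]
[0.0146, 0.0009, 0.0022, -0.0016, -0.0006, 0.0002]
[0.0243, 0.0009, 0.0028, -0.0016, 0.0343, 0.0002]
[0.0307, 0.0009, 0.0045, -0.0016, 0.0867, 0.0001]
[0.0305, 0.0009, 0.0108, -0.0016, 0.174, 0.0001]
[0.0307, 0.0009, 0.0166, -0.0016, 0.2612, -0.0]
[0.0313, 0.0009, 0.0224, -0.0016, 0.3485, -0.0001]
```

Request:
{"method": "carry_out", "body": {"rows": [[0.005,0.001,0.003,-0.0016,0,0],[0.01,0.001,0.0025,-0.0016,0,0],[0.015,0.001,0.0022,-0.0016,0,0],[0.02,0.001,0.0025,-0.0016,0.018,0],[0.024,0.001,0.0028,-0.0016,0.034,0],[0.028,0.001,0.0038,-0.0016,0.06,0],[0.031,0.001,0.0045,-0.0016,0.087,0],[0.031,0.001,0.0045,-0.0016,0.087,0]]}}

```text
clock: 7.8
tool_pos: [0.4922, 0.2219, 0.0454]
orientation: [179.9, 15.0, -148.2]
force: [0.0, 0.2, -2.9]
opening: 0.0116
gripper_force: 30.0
```

Run:
```python
from h import *
show()
s=viewer.snapshot("scene")[:,:,::-1]
cv2.imwrite("pics/c6.png",cv2.resize(s[240:380,330:470],None,fx=4,fy=4,interpolation=cv2.INTER_CUBIC))
h=(0,13.5)
for a in [(-62,17,15),(-63,16,10),(-63,15.5,5),(-63,15,0),(-63,14,0)]:
    delta([tray_pose(*a,h)])
```

```text
clock 7.8
tool_pos [0.4922 0.2219 0.0454]
orientation [ 179.9126   15.0083 -148.2326]
force [ 0.0286  0.2173 -2.928 ]
opening 0.0116
gripper_force 29.9986
[-0.0004, -0.0016, -0.0002, 0.0013, 0.0, 0.001]
[-0.0002, -0.0016, 0.0058, 0.0013, 0.0873, 0.0011]
[-0.0005, -0.0016, 0.0116, 0.0012, 0.1745, 0.0011]
[-0.0004, -0.0016, 0.0175, 0.0012, 0.2618, 0.0012]
[-0.0001, -0.0016, 0.0184, 0.0012, 0.2618, 0.0012]
```

View pics/c6.png

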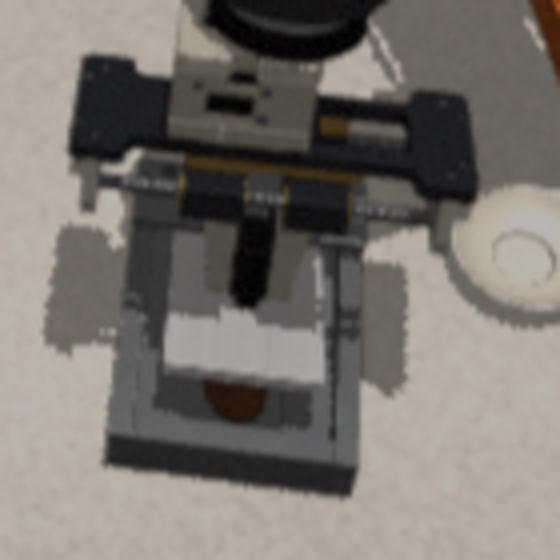

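There is no contact force and the near edge is under the lip. The raised edge is at crop (165,345)–(325,380), between the side walls. Now I lower it.

Request:
{"method": "carry_out", "body": {"rows": [[0,-0.001,0.003,0.0012,0.044,0.001],[0,-0.0016,0.006,0.0012,0.087,0.001],[0,-0.0016,0.009,0.0012,0.13,0.001],[0,-0.0016,0.0116,0.0012,0.174,0.001],[0,-0.0016,0.0145,0.0012,0.218,0.001],[0,-0.0016,0.017,0.0012,0.262,0.001],[0,-0.0016,0.018,0.0012,0.262,0.001],[0,-0.0016,0.018,0.0012,0.262,0.001]]}}

```text
clock: 8.85
tool_pos: [0.4966, 0.2208, 0.0277]
orientation: [-179.9, -0.0, -148.3]
force: [0.1, 0.0, -3.7]
opening: 0.0115
gripper_force: 30.0
```

Run:
```python
from h import *
show()
delta([tray_pose(-63,14,0,(0,13.5))])
```

```text
clock 8.85
tool_pos [0.4966 0.2208 0.0277]
orientation [-1.799497e+02 -1.370000e-02 -1.483466e+02]
force [ 0.1095  0.036  -3.6636]
opening 0.0115
gripper_force 29.9987
[-0.0012, 0.0012, 0.0002, -0.0009, -0.0002, -0.0008]
```

Request:
{"method": "carry_out", "body": {"rows": [[0,0,0.0005,0,0,0],[0,0,0.001,0,0,0],[0,0,0.001,0,0,0]]}}

```text
clock: 9.22
tool_pos: [0.4964, 0.2207, 0.0275]
orientation: [-180.0, -0.1, -148.3]
force: [-4.0, -1.3, 5.9]
opening: 0.012
gripper_force: 30.0
```

Request:
{"method": "carry_out", "body": {"rows": [[0,0,0,0,0,0],[0,0,0,0,0,0],[0,0,0,0,0,0],[0,0,0,0,0,0]], "grip": -0.4}}

```text
clock: 9.72
tool_pos: [0.4969, 0.2214, 0.0268]
orientation: [-180.0, -0.0, -148.3]
force: [1.1, 0.3, 0.7]
opening: 0.0265
gripper_force: 0.0
```

Request:
{"method": "carry_out", "body": {"rows": [[0,0,-0.01,0,0,0],[0,0,-0.04,0,0,0],[0,0,-0.09,0,0,0],[0,0,-0.15,0,0,0],[0,0.06,-0.19,0,0,0],[0,0.12,-0.19,0,0,0]]}}

```text
clock: 10.48
tool_pos: [0.4377, 0.3202, 0.2207]
orientation: [179.9, 0.3, -148.4]
force: [1.6, 0.8, -1.5]
opening: 0.0267
gripper_force: 0.0
```

Request:
{"method": "carry_out", "body": {"rows": [[0.06,0,0,0,0,0],[0.12,0,0,0,0,0],[0.12,0,0,0,0,0],[0.12,0,0,0,0,0]]}}

```text
clock: 10.98
tool_pos: [0.335, 0.2562, 0.2176]
orientation: [180.0, 0.1, -148.3]
force: [0.6, 0.2, 0.2]
opening: 0.0261
gripper_force: 0.0
```

Run:
```python
from h import *
show()
s=viewer.snapshot("scene")[:,:,::-1];t=viewer.snapshot("top")[:,:,::-1]
c=lambda im,x,y,k:cv2.resize(im[y:y+100,x:x+100],None,fx=k,fy=k,interpolation=cv2.INTER_CUBIC)
cv2.imwrite("pics/c7.png",np.hstack([c(t,172,142,4),c(s,345,270,4)]))
T=Ro.from_euler('z',TY,degrees=True)
P=T.apply([[.057,-.04,.022],[.057,.04,.022]])+np.r_[TX,0]
print(((proj("scene",P)-[345,270]+.5)*4-.5+[400,0]).round(),((proj("top",P)-[172,142]+.5)*4-.5).round())
```

```text
clock 10.975
tool_pos [0.335  0.2562 0.2176]
orientation [ 1.799657e+02  9.230000e-02 -1.482664e+02]
force [0.5608 0.2375 0.2477]
opening 0.0261
gripper_force 0.0
[[493. 285.]
 [651. 306.]] [[202.  86.]
 [ 90. 151.]]
```

View pics/c7.png

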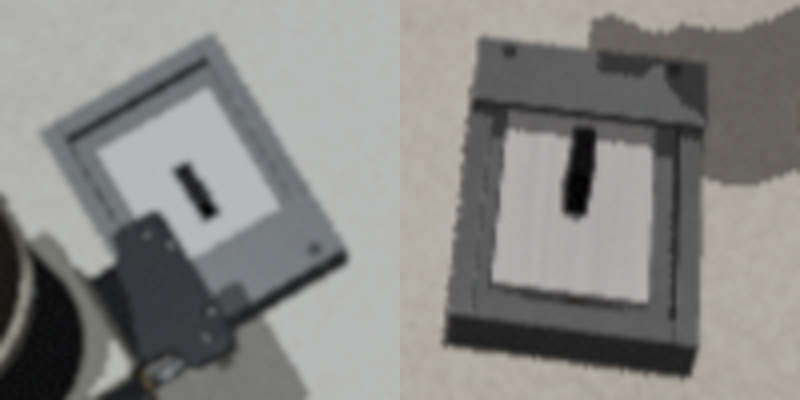

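The cover lies flat in the recess under the lip. Its far edge in the scene half runs (491,285)–(650,303), against a prediction of (493,285)–(651,306). The sample is covered and the gripper is clear, so I hand in.

```bash
python3 -c "
from plant import workorder
print(workorder.close_job())"
```

```text
the job is handed in; nothing more can be done
None
```

The wide rectangular cover lies flat in the grey tray's recess, tucked under the lip over the sole sample; it was let go and handed in at about 11 s, and the arm never touched the strip and round covers.

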